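Pour a batch of steel balls into the spring balance

ROBOT

A 6-joint arm with a two-finger parallel gripper is mounted at the origin on the work surface. World frame = base frame: x ahead of the robot, y to its left, z up, the work surface at z = 0. Lengths are in m, angles in rad, forces in N, time in s.
With the tool pointing down it reaches from about 0.425 to 0.95 m from the base axis. Payload 3.5 kg.
Tool frame: the origin (TCP) lies at the very end of the fingers, on their centre line; the grasp point (between the pads) lies 19 mm behind it (arm.grasp_offset is the distance from the TCP to the grasp point, in m); z points along the fingers, y is the line along which they close (so a half turn about z gives the same grasp; the last joint's range is limited). The gripper opens to 85 mm and grips with 20 to 120 N. Pads are 22 mm wide; open, the fingers measure 114 mm over their backs; the gripper's body (76 mm by 85 mm) begins 54 mm behind the grasp point. The pads swing forward as they close: fully open they stand 13 mm farther back than shut.
Start: joints at [1.136, 0.286, 1.577, -0, 1.279, -0.15], TCP at [0.19, 0.648, 0.231] pointing down, gripper open.
Joint ranges: [-2.77, 2.77], [-0.9, 2.22], [0.21, 2.48], [-1.53, 4.67], [0.24, 2.81], [-2.84, 2.84]. Speed limits (rad/s): [2.79, 2.79, 3.14, 3.14, 3.14, 3.14].

INTERFACE

Orientations are given as a unit quaternion [w, x, y, z].
In Python, from station import arm gives the robot as it stands.
- The arm moves only by the shell command python3 nudge.py 'ROWS' [OPENING] [FORCE]. ROWS is a JSON list that holds a single list of rows (three levels of brackets), with 1 to 5 rows, each of 6 numbers: dx, dy, dz in m, then a rotation vector rx, ry, rz in rad; each row shifts and turns the commanded pose from where the row before left it, along the tool's axes as they then stand; what a row does not reach is not made up. A row lasts 1/12 s, in which the tool goes at most 0.0417 m and 0.125 rad, less where a joint would pass 70% of its speed; a pose out of reach is approached as far as the arm can. OPENING is the opening from 0.0 (shut) to 1.0 (fully open), set as the command begins (- or left out keeps the last). The fingers move at their own pace and stop on an object; FORCE is the grip in N (left out, the last holds). Time passes only in rows, so rows that do not move let the fingers close. It prints the time, the measured TCP pose, the force, the opening and the grip force at its end. Input that does not fit is refused with a message, and nothing moves.
- arm.state(): the state, without advancing time (a new reading comes with each control period).
- arm.get_image(name): name is "scene" or "top"; returns a dict with "img" (384x512x3 uint8, red, green, blue), "K" (3x3 intrinsics, pixels), "T" (4x4, takes a point from camera to world coordinates). Camera axes: x right, y down, z forward; pixel columns grow to the right and rows downward; lengths in m; the calibration is good to about 2 mm. A picture is of the moment at which its call begins. There is no depth.
- arm.hand_in(): hands the job in; it is judged then, once.
The state is a dict: "time": time; "qpos": joint angles; "joint_vel": joint speeds; "joint_torque": joint torques, N m; "tool_pos": TCP position; "ee_rot": TCP orientation; "ft_force": force on the tool from outside, world axes, zero at the start; "moment": the same for the moment, N m; "opening": opening from 0.0 (shut) to 1.0 (fully open); "grasp_force": force on a finger pad.
Only numpy, scipy, OpenCV 4.12 (cv2) and the standard library are available. Lean on these libraries where they do the work, as an engineer would, in place of code of your own. Each camera call takes 0.05 s, during which the arm holds its last target. There are 200 camera calls.

TASK

Weigh out a batch of polishing balls: pick up the scoop that holds the steel balls by its handle, bring its open nose over the pan of the spring balance and tip the balls in until their weight brings the pan down onto its stop. Then stand the scoop upright on the bench again, with the pan still resting on its stop.

Things in the scene. Friction and masses are not known exactly. Their poses are not given: they have to be found in the camera images.
- scoop: White plastic scoop (70 g) holding six loose steel balls, 20 mm, 33.5 g each; an identical but empty scoop lies elsewhere, not needed. Origin: underside, middle of the rear wall; x towards the open nose, z up. Trough x 0 to 120 mm, 56 wide, sides 34 high, rear wall 56. Handle: bar behind the rear wall, x -66 to 0, 14 wide (y), 32 to 56 mm high; grip from above at x -36, height 44, closing along y.
- scoop_nose (a point): Middle of the lip at the scoop's open nose, over which the balls roll out: 120 mm ahead of the scoop's origin and 23 mm above its underside. Axes as the scoop's. The trough's floor rises 8 degrees from the rear (6 mm high) to this lip, so the balls lie at the rear while the scoop is level and roll out once it is tipped nose-down by clearly more than 8 degrees.
- pan_mouth (a point): Centre of the balance's round steel pan at rim height (100 mm above the bench when empty). x points from the pan to the column, z up. Mouth 132 mm across outside, 104 at the bottom, 40 deep, 3 mm walls. The column (spring, white cap 38 mm across) stands 140 mm from the centre along x, 225 mm high; base plate x -75 to 165 mm, 130 wide, 15 high.
- pan (a joint): How far the pan has sunk on its spring, in m: 0 when empty (held up by the spring), 0.025 when it rests on the rubber-topped stop post beneath it. It stays up under one ball and needs four of the six balls (about 122 g) to reach the stop; more balls do no harm.

How it is judged:
By the outcome, as a careful person would: the job done as asked, in the order asked, and still so for the second after the job is handed in, with the robot touching nothing.
It also fails if it takes over 70 s, if anything falls off the work surface, if the arm or the gripper's body presses on something with over 40 N, if the wrist force passes 120 N, or if a joint passes its speed limit or range.

## Working session

There is one attempt and no reset: what is moved stays moved. The work goes in short steps, Python scripts to look and compute and a shell command to move; the robot and the scene stay as the last step left them, time stands still between calls to the robot, and variables do not carry over. Pictures are saved under pics/ and viewed, at most 10 in all, crops included, and the job is handed in when it is done.

```bash
ls; mkdir -p pics
python3 - <<'E'
from station import arm
import cv2
for n in("top","scene"):
    d=arm.get_image(n); cv2.imwrite(f"pics/{n}0.png",cv2.cvtColor(d["img"],cv2.COLOR_RGB2BGR)); print(d["K"].round(1).tolist(),d["T"].round(3).tolist())
s=arm.state();print(s["tool_pos"],s["ee_rot"],s["time"])
E
```

```text
nudge.py
pics
station.py
[[400.9, 0.0, 256.7], [0.0, 400.9, 189.9], [0.0, 0.0, 1.0]] [[-0.093, -0.975, 0.203, 0.425], [-0.996, 0.091, -0.02, 0.035], [0.001, -0.204, -0.979, 0.952], [0.0, 0.0, 0.0, 1.0]]
[[497.7, 0.0, 270.2], [0.0, 497.7, 186.0], [0.0, 0.0, 1.0]] [[0.089, 0.697, -0.711, 1.542], [0.996, -0.061, 0.065, -0.068], [0.002, -0.714, -0.7, 1.003], [0.0, 0.0, 0.0, 1.0]]
[0.18938599 0.64725539 0.2300371 ] [-3.08167832e-04  1.41927318e-01  9.89876471e-01 -1.05554533e-03] 0.1
```

View pics/top0.png

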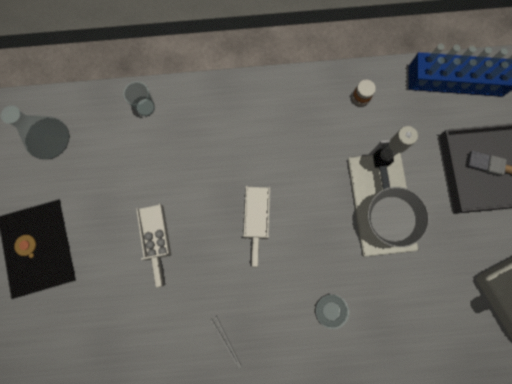

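View pics/scene0.png

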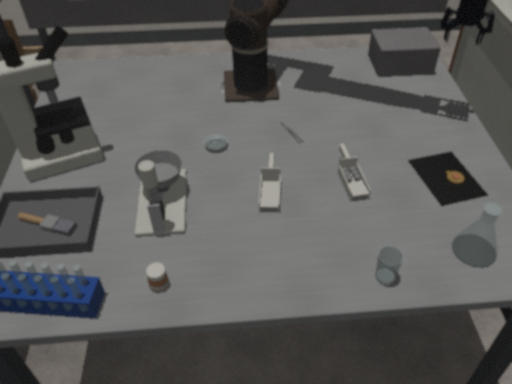

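The top view shows the loaded scoop at about (153,240), with its nose up the image (+x) and its handle end at (158,285). The empty scoop is at (256,220). The pan is centred at about (397,217) with its cap at (405,137). The scene view agrees.

```bash
cat > h.py <<'E'
import numpy as np, cv2
from station import arm
def ray(d,uv,z):
    uv=np.atleast_2d(np.array(uv,float)); r=np.c_[uv,np.ones(len(uv))]@np.linalg.inv(d["K"]).T@d["T"][:3,:3].T
    o=d["T"][:3,3]; return o+r*((z-o[2])/r[:,2])[:,None]
def px(d,p):
    p=np.atleast_2d(p); c=(p-d["T"][:3,3])@d["T"][:3,:3]; q=c@d["K"].T; return q[:,:2]/q[:,2:]
def save(d,n,box,k):
    x0,y0,x1,y1=box; i=cv2.cvtColor(d["img"],cv2.COLOR_RGB2BGR)[y0:y1,x0:x1]; i=cv2.convertScaleAbs(i,alpha=1.4)
    cv2.imwrite(f"pics/{n}.png",cv2.resize(i,None,fx=k,fy=k,interpolation=cv2.INTER_CUBIC))
E
python3 - <<'E'
from h import *
d=arm.get_image("top")
a=cv2.convertScaleAbs(cv2.cvtColor(d["img"],cv2.COLOR_RGB2BGR)[195:300,110:190],alpha=1.4)
b=cv2.convertScaleAbs(cv2.cvtColor(d["img"],cv2.COLOR_RGB2BGR)[115:265,335:440],alpha=1.4)
c=np.zeros((600,800,3),np.uint8)
a=cv2.resize(a,None,fx=5,fy=5,interpolation=cv2.INTER_CUBIC);b=cv2.resize(b,None,fx=3.8,fy=3.8,interpolation=cv2.INTER_CUBIC)
c[:525,:400]=a;c[:b.shape[0],401:401+b.shape[1]]=b[:600,:399];cv2.imwrite("pics/c1.png",c)
g=cv2.cvtColor(d["img"],cv2.COLOR_RGB2GRAY)
sub=g[195:300,110:190]; print(np.median(sub))
m=(sub>np.median(sub)+45).astype(np.uint8)
n,l,st,_=cv2.connectedComponentsWithStats(m); k=1+st[1:,4].argmax(); print(st[k])
ys,xs=np.nonzero(l==k); 
for y in range(0,105,4):
    q=xs[ys==y]
    if len(q):print(y+195,q.min()+110,q.max()+110)
E
```

```text
115.0
[ 30  10  24  29 493]
207 148 159
211 140 160
215 141 161
219 142 161
223 142 162
227 143 163
231 144 154
```

View pics/c1.png

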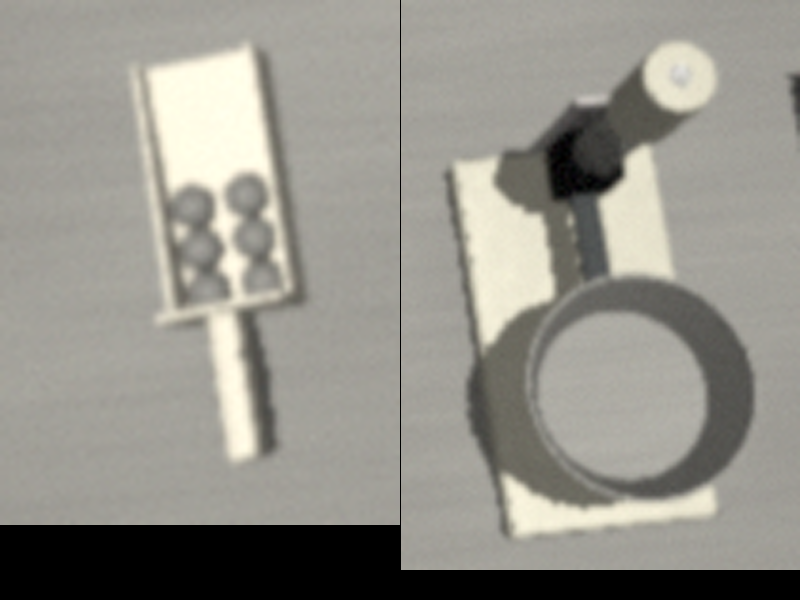

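Run:
```python
from h import *
d=arm.get_image("top")
A=lambda x,y:((x+.5)/5-.5+110,(y+.5)/5-.5+195)
B=lambda x,y:((x-401+.5)/3.8-.5+335,(y+.5)/3.8-.5+115)
h=ray(d,[A(244,457),A(227,312)],.056); print("handle end/root",h.round(4).tolist(), np.linalg.norm(h[1]-h[0]))
s=ray(d,[A(137,66),A(253,46)],.034); print("nose corners",s.round(4).tolist(),s.mean(0))
u=(s.mean(0)-h[0])[:2];u2=(h[1]-h[0])[:2]; print(np.degrees(np.arctan2(u[1],u[0])),np.degrees(np.arctan2(u2[1],u2[0])),np.linalg.norm(u))
p=ray(d,[B(640,386)],.1)[0]; c=ray(d,[B(680,76)],.225)[0]; print("pan",p,"cap",c,np.linalg.norm((c-p)[:2]))
print(arm.state()["qpos"])
```

```text
handle end/root [[0.4179, 0.2488, 0.056], [0.4808, 0.2535, 0.056]] 0.06311777345454454
nose corners [[0.5986, 0.2958, 0.034], [0.603, 0.2419, 0.034]] [0.60083246 0.26883072 0.034     ]
6.261507145798082 4.350278737197391 0.18402831565988398
pan [ 0.51625228 -0.27794676  0.1       ] cap [ 0.65612311 -0.27782807  0.225     ] 0.1398708875677467
[ 1.13600642e+00  2.86870721e-01  1.57762991e+00  2.73515463e-06
  1.27861847e+00 -1.49988932e-01]
```

```bash
python3 nudge.py '[[[-0.015,-0.013,0,0,0,0],[-0.03,-0.0255,0,0,0,0],[-0.03,-0.0255,0,0,0,0],[-0.03,-0.0255,0,0,0,0],[-0.03,-0.0255,0,0,0,0]]]' 1.0
python3 nudge.py '[[[-0.03,-0.0255,0,0,0,0],[-0.03,-0.0255,0,0,0,0],[-0.03,-0.0255,0,0,0,0],[-0.03,-0.0255,0,0,0,0],[-0.03,-0.0255,0,0,0,0]]]'
python3 nudge.py '[[[-0.03,-0.0255,0,0,0,0],[-0.03,-0.0255,0,0,0,0],[-0.013,-0.0135,0,0,0,0],[0,0,0.02,0,0,-0.095],[0,0,0.03,0,0,-0.095]]]'
python3 nudge.py '[[[0,0,0.03,0,0,-0.095],[0,0,0.03,0,0,-0.095],[0,0,0,0,0,0],[0,0,0,0,0,0]]]'
python3 - <<'E'
from h import *
from scipy.spatial.transform import Rotation as R
s=arm.state();m=R.from_quat(np.roll(s["ee_rot"],-1)).as_matrix();print(s["tool_pos"],m.round(3),s["qpos"].round(2))
print(np.degrees(np.arctan2(m[1,1],m[0,1])),"to target in tool axes",m.T@(np.array([.4465,.2525,.025])-s["tool_pos"]))
E
```

```text
time: 0.62
tool_pos: [0.2872, 0.498, 0.231]
ee_rot: [-0.0, 0.141, 0.99, -0.0]
ft_force: [0.6, 1.3, 0.2]
opening: 1.001
grasp_force: 0.0
time: 1.03
tool_pos: [0.3955, 0.3333, 0.2313]
ee_rot: [0.0, 0.142, 0.99, 0.0]
ft_force: [0.1, 0.3, -0.5]
opening: 0.993
grasp_force: 0.0
time: 1.45
tool_pos: [0.4503, 0.252, 0.1846]
ee_rot: [0.004, 0.047, 0.999, 0.002]
ft_force: [-0.1, 0.3, 0.2]
opening: 1.0
grasp_force: 0.0
time: 1.78
tool_pos: [0.4456, 0.2521, 0.1198]
ee_rot: [-0.002, -0.046, 0.999, -0.001]
ft_force: [0.4, -0.7, -1.0]
opening: 1.004
grasp_force: 0.0
[0.4455691  0.25209253 0.11983284] [[-0.996 -0.093 -0.004]
 [-0.093  0.996 -0.001]
 [ 0.004 -0.001 -1.   ]] [ 0.32  0.05  2.06 -0.    1.03 -1.35]
95.31081244297224 to target in tool axes [-0.0013898   0.00041674  0.09482718]
```

```bash
python3 nudge.py '[[[0,0,0.02,0,0,0],[0,0,0.025,0,0,0],[0,0,0.025,0,0,0],[0,0,0.018,0,0,0],[0,0,0.007,0,0,0]]]' 0.6
python3 nudge.py '[[[0,0,0,0,0,0],[0,0,0,0,0,0],[0,0,0,0,0,0],[0,0,0,0,0,0],[0,0,0,0,0,0]]]' 0.0 60
python3 nudge.py '[[[0,0,0,0,0,0],[0,0,0,0,0,0],[0,0,0,0,0,0]]]'
python3 nudge.py '[[[0,0,-0.002,0,0,0],[0,0,-0.005,0,0,0],[0,0,-0.01,0,0,0],[0,0,-0.015,0,0,0],[0,0,-0.015,0,0,0]]]'
python3 - <<'E'
from h import *
d=arm.get_image("top");save(d,"lift",(90,150,240,310),3.7)
E
```

```text
time: 2.2
tool_pos: [0.4471, 0.2528, 0.0262]
ee_rot: [-0.0, -0.047, 0.999, -0.0]
ft_force: [-0.3, 0.3, -0.6]
opening: 0.602
grasp_force: 0.0
time: 2.62
tool_pos: [0.4487, 0.2532, 0.0287]
ee_rot: [0.002, -0.048, 0.999, 0.001]
ft_force: [-1.7, -0.5, 6.5]
opening: 0.154
grasp_force: 60.0
time: 2.87
tool_pos: [0.4487, 0.2532, 0.0288]
ee_rot: [0.002, -0.048, 0.999, 0.001]
ft_force: [-1.8, 0.4, 7.2]
opening: 0.15
grasp_force: 60.0
time: 3.28
tool_pos: [0.4459, 0.2523, 0.0734]
ee_rot: [-0.001, -0.047, 0.999, -0.0]
ft_force: [0.7, 1.2, -2.3]
opening: 0.149
grasp_force: 58.8
```

View pics/lift.png

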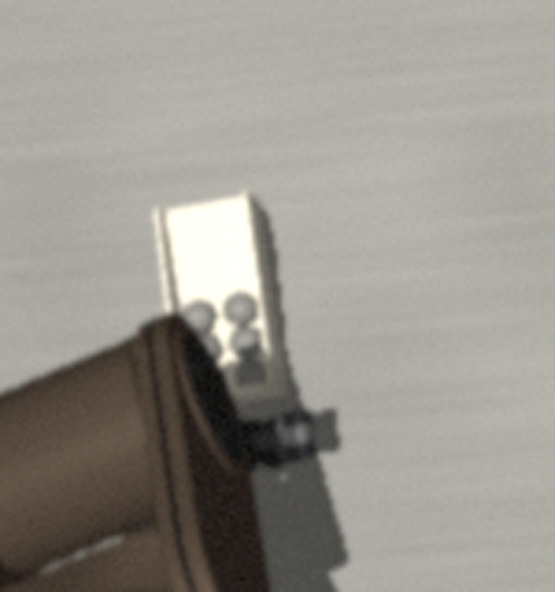

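The scoop is held level, with balls still in the rear of the trough at about (235,320). Next I lift it, carry it sideways, and yaw it to face the pan from the +y side, well away from the column.

```bash
python3 nudge.py '[[[0,0,-0.015,0,0,0],[0,0,-0.02,0,0,0],[0,0,-0.025,0,0,0],[0,0,-0.025,0,0,0],[0,0,-0.018,0,0,0]]]'
python3 nudge.py '[[[0,0,-0.012,0,0,0],[0.0007,-0.008,0,0,0,0],[0.0007,-0.016,0,0,0,0],[0.0007,-0.024,0,0,0,0],[0.0007,-0.0283,0,0,0,0]]]'
python3 nudge.py '[[[0.0007,-0.0283,0,0,0,0],[0.0007,-0.0283,0,0,0,0],[0.0007,-0.0283,0,0,0,0],[0.0007,-0.0283,0,0,0,0],[0.0007,-0.0283,0,0,0,0]]]'
python3 nudge.py '[[[0.0007,-0.0283,0,0,0,0],[0.0007,-0.0283,0,0,0,0],[0.0007,-0.0283,0,0,0,0],[0.0007,-0.024,0,0,0,0],[0.0007,-0.016,0,0,0,0]]]'
python3 nudge.py '[[[0.0007,-0.008,0,0,0,0],[0,0,0,0,0,0.04],[0,0,0,0,0,0.08],[0,0,0,0,0,0.1],[0,0,0,0,0,0.1]]]'
python3 nudge.py '[[[0,0,0,0,0,0.1],[0,0,0,0,0,0.1],[0,0,0,0,0,0.1],[0,0,0,0,0,0.1],[0,0,0,0,0,0.1]]]'
python3 nudge.py '[[[0,0,0,0,0,0.1],[0,0,0,0,0,0.1],[0,0,0,0,0,0.1],[0,0,0,0,0,0.1],[0,0,0,0,0,0.1]]]'
python3 nudge.py '[[[0,0,0,0,0,0.05],[0,0,0,0,0,0.03],[0,0,0,0,0,0],[0,0,0,0,0,0]]]'
cat >> h.py <<'E'
from scipy.spatial.transform import Rotation as R
def pose():
    s=arm.state();m=R.from_quat(np.roll(s["ee_rot"],-1)).as_matrix();p=np.array(s["tool_pos"])
    print("tcp",p.round(4),"yaw",np.degrees(np.arctan2(m[1,1],m[0,1])).round(2),"tilt",np.degrees(np.arcsin(m[2,0])).round(2),"lip",(p+m@[-.156,0,.0057]).round(4),"q",np.round(s["qpos"],2),s["time"])
    return p,m
E
python3 - <<'E'
from h import *
p,m=pose()
d=arm.get_image("top");save(d,"over",(240,100,460,265),3.4)
print("lip px in crop",(px(d,p+m@[-.156,0,.0057])-[240,100])*3.4)
E
```

```text
time: 3.75
tool_pos: [0.4471, 0.2527, 0.1784]
ee_rot: [0.001, -0.048, 0.999, 0.0]
ft_force: [0.8, 0.3, -2.8]
opening: 0.152
grasp_force: 58.8
time: 4.17
tool_pos: [0.4499, 0.1756, 0.1863]
ee_rot: [-0.002, -0.049, 0.999, -0.0]
ft_force: [0.4, -0.4, -2.7]
opening: 0.147
grasp_force: 58.8
time: 4.58
tool_pos: [0.4598, 0.0335, 0.1862]
ee_rot: [-0.002, -0.048, 0.999, 0.0]
ft_force: [0.2, -0.4, -2.2]
opening: 0.152
grasp_force: 58.8
time: 5.0
tool_pos: [0.4684, -0.0918, 0.1863]
ee_rot: [-0.002, -0.047, 0.999, 0.0]
ft_force: [-0.8, 0.4, -3.1]
opening: 0.157
grasp_force: 58.8
time: 5.42
tool_pos: [0.4687, -0.097, 0.1867]
ee_rot: [-0.002, 0.115, 0.993, 0.001]
ft_force: [-0.5, 0.1, -3.1]
opening: 0.151
grasp_force: 58.8
time: 5.83
tool_pos: [0.4687, -0.0968, 0.1867]
ee_rot: [-0.002, 0.357, 0.934, 0.0]
ft_force: [-0.8, 0.3, -2.4]
opening: 0.158
grasp_force: 58.8
time: 6.25
tool_pos: [0.4688, -0.0967, 0.1868]
ee_rot: [-0.001, 0.577, 0.817, 0.0]
ft_force: [-0.6, -0.2, -2.6]
opening: 0.148
grasp_force: 58.8
time: 6.58
tool_pos: [0.4691, -0.0969, 0.1872]
ee_rot: [-0.001, 0.607, 0.795, -0.0]
ft_force: [0.1, 0.0, -2.5]
opening: 0.147
grasp_force: 58.8
tcp [ 0.4691 -0.0969  0.1872] yaw 15.3 tilt 0.09 lip [ 0.5103 -0.2474  0.1813] q [-0.42 -0.11  2.09  0.    1.17 -0.68] 6.5833
lip px in crop [[533.51944972 390.53919111]]
```

View pics/over.png

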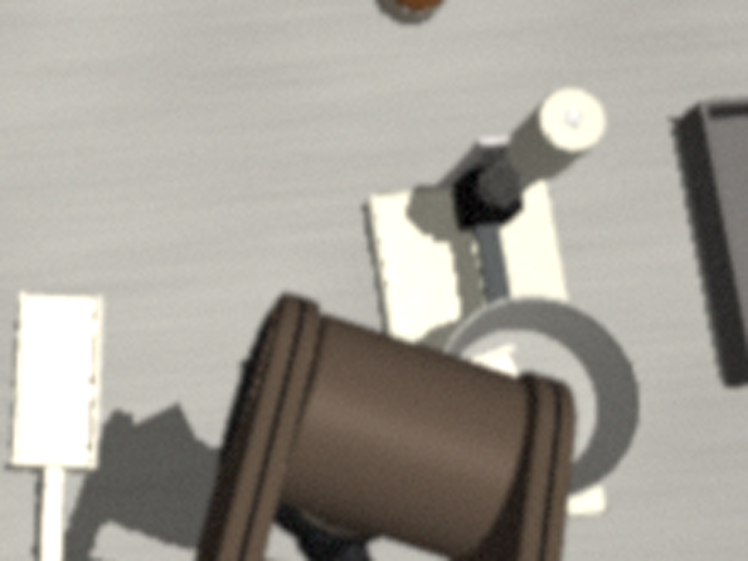

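The top view is mostly blocked by the wrist. The scoop's nose corner is visible at (510,350), over the pan and matching the prediction. I'll lower and start tipping, watching with the scene camera.

```bash
python3 nudge.py '[[[0,0,0.007,0,0,0],[0,0,0.01,0,0,0],[0,0,0.01,0,0,0],[0,0,0.007,0,0,0],[0,0,0.004,0,0,0]]]'
python3 nudge.py '[[[-0.0002,0,-0.0047,0,0.03,0],[-0.0002,0,-0.0047,0,0.03,0],[-0.0002,0,-0.0047,0,0.03,0],[-0.0001,0,-0.0031,0,0.02,0],[0,0,0,0,0,0]]]'
python3 nudge.py '[[[-0.0001,0,-0.0031,0,0.02,0],[-0.0001,0,-0.0031,0,0.02,0],[-0.0001,0,-0.0031,0,0.02,0],[0,0,0,0,0,0],[0,0,0,0,0,0]]]'
python3 - <<'E'
from h import *
p,m=pose()
d=arm.get_image("scene");save(d,"s1",(100,90,320,255),3.4)
E
```

```text
time: 7.05
tool_pos: [0.4687, -0.097, 0.148]
ee_rot: [-0.002, 0.607, 0.795, -0.0]
ft_force: [-0.0, -0.2, -2.8]
opening: 0.154
grasp_force: 58.8
time: 7.47
tool_pos: [0.4708, -0.0997, 0.168]
ee_rot: [-0.043, 0.607, 0.793, 0.034]
ft_force: [-0.0, -0.9, -2.5]
opening: 0.152
grasp_force: 58.8
time: 7.88
tool_pos: [0.4708, -0.1007, 0.1768]
ee_rot: [-0.067, 0.605, 0.792, 0.052]
ft_force: [-0.1, 0.4, -2.7]
opening: 0.153
grasp_force: 58.8
tcp [ 0.4708 -0.1007  0.1768] yaw 15.21 tilt 9.72 lip [ 0.5109 -0.2481  0.1449] q [-0.49 -0.04  2.05  0.13  1.25 -0.8 ] 7.8833
```

View pics/s1.png

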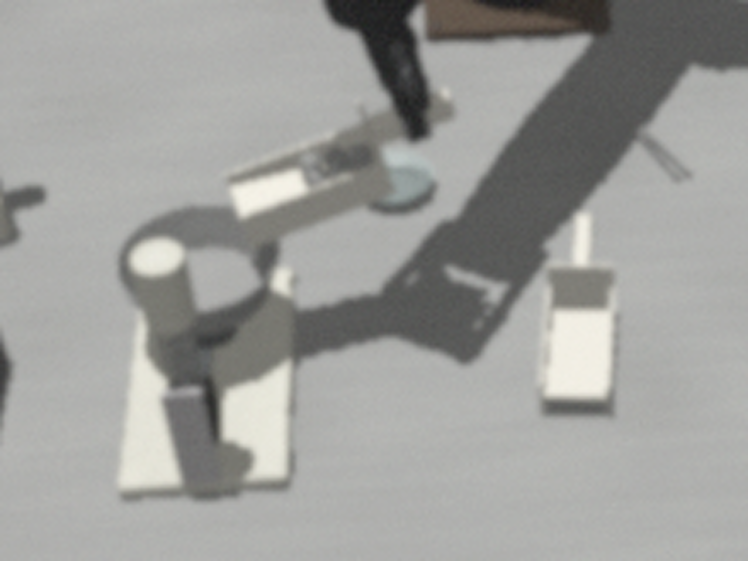

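The scoop is tilted about 10° with its nose at crop (235,200) just inside and above the pan rim. The balls are still at the rear at (340,158). I'll keep tipping slowly.

```bash
python3 nudge.py '[[[-0.0001,0,-0.0031,0,0.02,0],[-0.0001,0,-0.0031,0,0.02,0],[-0.0001,0,-0.0031,0,0.02,0],[0,0,0,0,0,0],[0,0,0,0,0,0]]]'
python3 nudge.py '[[[-0.0001,0,-0.0031,0,0.02,0],[0,0,0,0,0,0],[-0.0001,0,-0.0031,0,0.02,0],[0,0,0,0,0,0],[0,0,0,0,0,0]]]'
python3 nudge.py '[[[-0.0001,0,-0.0031,0,0.02,0],[0,0,0,0,0,0],[-0.0001,0,-0.0031,0,0.02,0],[0,0,0,0,0,0],[0,0,0,0,0,0]]]'
python3 nudge.py '[[[-0.0001,0,-0.0031,0,0.02,0],[-0.0001,0,-0.0031,0,0.02,0],[-0.0001,0,-0.0031,0,0.02,0],[-0.0001,0,-0.0031,0,0.02,0],[0,0,0,0,0,0]]]'
python3 nudge.py '[[[-0.0001,0,-0.0031,0,0.02,0],[-0.0001,0,-0.0031,0,0.02,0],[-0.0001,0,-0.0031,0,0.02,0],[-0.0001,0,-0.0031,0,0.02,0],[0,0,0,0,0,0]]]'
python3 - <<'E'
from h import *
p,m=pose()
d=arm.get_image("scene");save(d,"s2",(100,90,320,255),3.4)
E
```

```text
time: 8.35
tool_pos: [0.4714, -0.1028, 0.186]
ee_rot: [-0.091, 0.603, 0.789, 0.07]
ft_force: [-0.4, 0.1, -2.6]
opening: 0.151
grasp_force: 58.8
time: 8.77
tool_pos: [0.4717, -0.1042, 0.1919]
ee_rot: [-0.107, 0.602, 0.787, 0.082]
ft_force: [0.8, 0.2, -1.7]
opening: 0.153
grasp_force: 58.9
time: 9.18
tool_pos: [0.4724, -0.1062, 0.1981]
ee_rot: [-0.122, 0.6, 0.785, 0.094]
ft_force: [0.2, -0.4, -0.3]
opening: 0.152
grasp_force: 59.1
time: 9.6
tool_pos: [0.4738, -0.1111, 0.2097]
ee_rot: [-0.154, 0.596, 0.779, 0.118]
ft_force: [0.4, 0.0, -1.3]
opening: 0.154
grasp_force: 59.1
time: 10.02
tool_pos: [0.475, -0.1162, 0.2207]
ee_rot: [-0.185, 0.591, 0.773, 0.142]
ft_force: [0.1, 0.3, -0.4]
opening: 0.154
grasp_force: 59.1
tcp [ 0.475  -0.1162  0.2207] yaw 15.19 tilt 26.96 lip [ 0.5108 -0.2479  0.1449] q [-0.6   0.05  1.91  0.3   1.55 -0.93] 10.0167
```

View pics/s2.png

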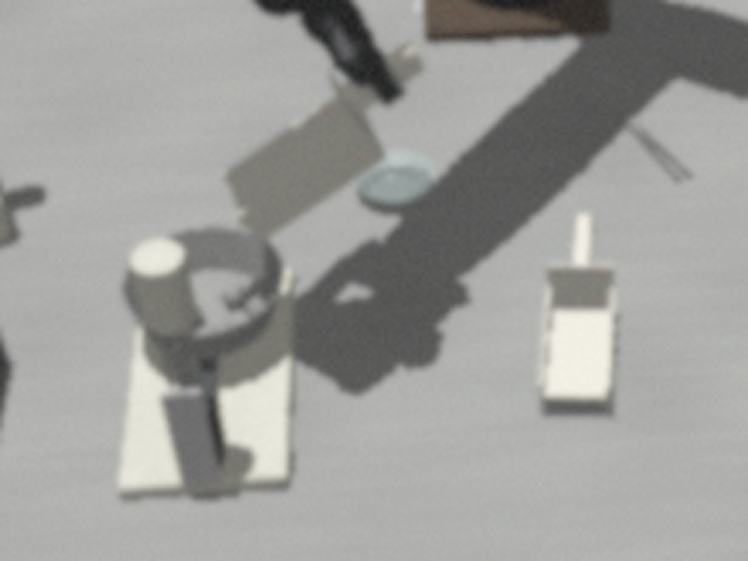

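The pan has clearly sunk, balls are visible in it at about (240,295), the scoop is empty and none are on the bench. I'll level the scoop and return it to its original clear spot along the same path.

```bash
python3 nudge.py '[[[0.0003,0,0.0078,0,-0.05,0],[0.0006,0,0.0156,0,-0.1,0],[0.0006,0,0.0156,0,-0.1,0],[0.0006,0,0.0156,0,-0.1,0],[0.0005,0,0.0109,0,-0.07,0]]]'
python3 nudge.py '[[[0.0003,0,0.0078,0,-0.05,0],[0,0,-0.01,0,0,0],[0,0,-0.02,0,0,0],[0,0,-0.015,0,0,0],[0,0,0,0,0,-0.05]]]'
python3 nudge.py '[[[0,0,0,0,0,-0.1],[0,0,0,0,0,-0.1],[0,0,0,0,0,-0.1],[0,0,0,0,0,-0.1],[0,0,0,0,0,-0.1]]]'
python3 nudge.py '[[[0,0,0,0,0,-0.1],[0,0,0,0,0,-0.1],[0,0,0,0,0,-0.1],[0,0,0,0,0,-0.1],[0,0,0,0,0,-0.1]]]'
python3 nudge.py '[[[0,0,0,0,0,-0.1],[0,0,0,0,0,-0.1],[0,0,0,0,0,-0.1],[0,0,0,0,0,-0.05],[0,0.015,0,0,0,0]]]'
python3 nudge.py '[[[-0.001,0.03,0,0,0,0],[-0.001,0.03,0,0,0,0],[-0.001,0.03,0,0,0,0],[-0.001,0.03,0,0,0,0],[-0.001,0.03,0,0,0,0]]]'
python3 nudge.py '[[[-0.001,0.03,0,0,0,0],[-0.001,0.03,0,0,0,0],[-0.001,0.03,0,0,0,0],[-0.001,0.03,0,0,0,0],[-0.001,0.03,0,0,0,0]]]'
python3 nudge.py '[[[-0.001,0.022,0,0,0,0],[0,0.01,0,0,0,0],[0,0,0,0,0,0],[0,0,0,0,0,0]]]'
python3 - <<'E'
from h import *
p,m=pose()
print("to go",m.T@(np.array([.4487,.2532,.029])-p))
d=arm.get_image("scene");t=arm.get_image("top")
a=cv2.resize(d["img"][80:250,100:400],None,fx=2.5,fy=2.5,interpolation=cv2.INTER_CUBIC)[:425,:400]
b=cv2.resize(t["img"][115:265,335:440],None,fx=3.8,fy=3.8,interpolation=cv2.INTER_CUBIC)
c=np.zeros((600,800,3),np.uint8);c[:a.shape[0],:400]=a;c[:570,401:800]=b
cv2.imwrite("pics/chk.png",cv2.convertScaleAbs(c[:,:,::-1],alpha=1.4))
E
```

```text
time: 10.48
tool_pos: [0.4682, -0.093, 0.1582]
ee_rot: [-0.019, 0.607, 0.795, 0.014]
ft_force: [0.2, 0.5, -1.6]
opening: 0.15
grasp_force: 59.1
time: 10.9
tool_pos: [0.4712, -0.0945, 0.2016]
ee_rot: [0.003, 0.587, 0.81, 0.001]
ft_force: [0.2, -0.9, -0.6]
opening: 0.153
grasp_force: 59.1
time: 11.32
tool_pos: [0.4692, -0.094, 0.1979]
ee_rot: [0.0, 0.366, 0.93, 0.001]
ft_force: [-0.1, 0.0, -1.0]
opening: 0.148
grasp_force: 59.1
time: 11.73
tool_pos: [0.4692, -0.094, 0.1979]
ee_rot: [0.0, 0.125, 0.992, 0.0]
ft_force: [0.7, -0.5, -0.6]
opening: 0.154
grasp_force: 59.1
time: 12.15
tool_pos: [0.4682, -0.0804, 0.1981]
ee_rot: [0.001, -0.047, 0.999, -0.0]
ft_force: [-0.3, -0.3, -0.8]
opening: 0.151
grasp_force: 59.1
time: 12.57
tool_pos: [0.4584, 0.0723, 0.198]
ee_rot: [0.001, -0.047, 0.999, 0.0]
ft_force: [0.9, 0.0, -0.1]
opening: 0.153
grasp_force: 59.1
time: 12.98
tool_pos: [0.4492, 0.2225, 0.198]
ee_rot: [0.0, -0.047, 0.999, 0.001]
ft_force: [0.5, -0.4, 0.3]
opening: 0.149
grasp_force: 59.1
time: 13.32
tool_pos: [0.447, 0.2527, 0.1969]
ee_rot: [0.0, -0.048, 0.999, -0.0]
ft_force: [-0.4, 0.3, -1.2]
opening: 0.15
grasp_force: 59.1
tcp [0.447  0.2527 0.1969] yaw 95.49 tilt -0.0 lip [0.6023 0.2676 0.1912] q [ 0.32 -0.04  2.   -0.    1.18 -1.35] 13.3167
to go [-0.00171016  0.00036707  0.16789265]
```

View pics/chk.png

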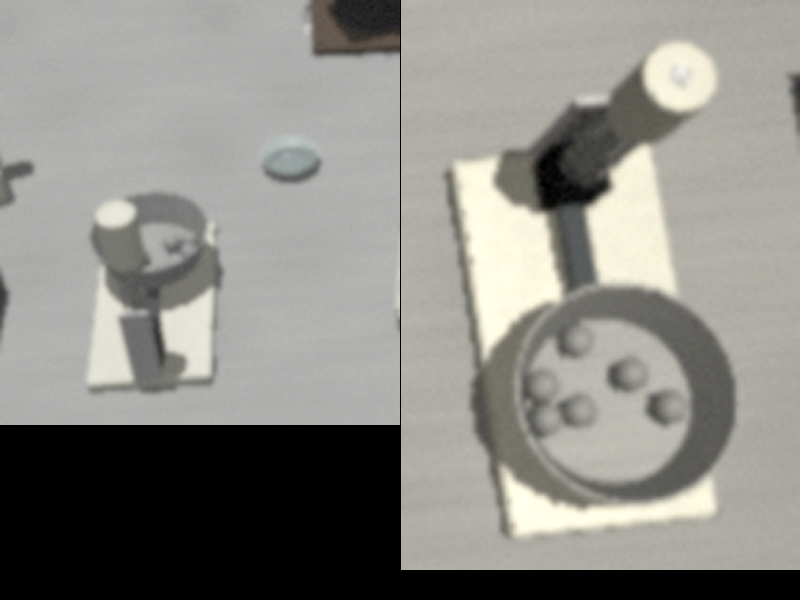

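All six balls are in the sunken pan. Now I lower the scoop, gently at the end.

```bash
python3 nudge.py '[[[0,0,0.015,0,0,0],[0,0,0.03,0,0,0],[0,0,0.03,0,0,0],[0,0,0.03,0,0,0],[0,0,0.025,0,0,0]]]'
python3 nudge.py '[[[0,0,0.015,0,0,0],[0,0,0.01,0,0,0],[0,0,0.005,0,0,0],[0,0,0.002,0,0,0],[0,0,0,0,0,0]]]'
python3 nudge.py '[[[0,0,0.002,0,0,0],[0,0,0.001,0,0,0],[0,0,0.001,0,0,0],[0,0,0,0,0,0]]]'
```

```text
time: 13.83
tool_pos: [0.4463, 0.2514, 0.0645]
ee_rot: [-0.001, -0.047, 0.999, -0.0]
ft_force: [0.2, -0.1, -1.0]
opening: 0.154
grasp_force: 59.1
time: 14.25
tool_pos: [0.4474, 0.2528, 0.0349]
ee_rot: [0.001, -0.047, 0.999, 0.0]
ft_force: [-0.7, -0.6, -0.9]
opening: 0.151
grasp_force: 59.1
time: 14.58
tool_pos: [0.4469, 0.2532, 0.0307]
ee_rot: [0.0, -0.048, 0.999, 0.0]
ft_force: [-0.6, -0.3, -1.2]
opening: 0.154
grasp_force: 59.1
```

```bash
python3 nudge.py '[[[0,0,0.001,0,0,0],[0,0,0,0,0,0],[0,0,0.001,0,0,0],[0,0,0,0,0,0],[0,0,0,0,0,0]]]'
python3 nudge.py '[[[0,0,0.001,0,0,0],[0,0,0,0,0,0],[0,0,0,0,0,0]]]'
```

```text
time: 15.0
tool_pos: [0.447, 0.2532, 0.0288]
ee_rot: [0.0, -0.048, 0.999, 0.0]
ft_force: [-2.2, -0.0, 4.8]
opening: 0.155
grasp_force: 59.7
time: 15.25
tool_pos: [0.447, 0.2532, 0.0288]
ee_rot: [-0.0, -0.048, 0.999, -0.0]
ft_force: [-5.3, -1.6, 10.7]
opening: 0.153
grasp_force: 60.7
```

```bash
python3 nudge.py '[[[0,0,-0.0015,0,0,0],[0,0,0,0,0,0],[0,0,0,0,0,0]]]'
python3 nudge.py '[[[0,0,0,0,0,0],[0,0,0,0,0,0],[0,0,0,0,0,0],[0,0,0,0,0,0],[0,0,0,0,0,0]]]' 0.7
python3 nudge.py '[[[0,0,-0.01,0,0,0],[0,0,-0.02,0,0,0],[0,0,-0.03,0,0,0],[0,0,-0.03,0,0,0],[0,0,-0.03,0,0,0]]]'
python3 nudge.py '[[[0,0.03,-0.02,0,0,0],[0,0.04,0,0,0,0],[0,0.04,0,0,0,0],[0,0.02,0,0,0,0],[0,0,0,0,0,0]]]'
python3 - <<'E'
from h import *
t=arm.get_image("top");save(t,"fin",(100,100,450,320),2.2)
E
```

```text
time: 15.5
tool_pos: [0.447, 0.2531, 0.0289]
ee_rot: [0.0, -0.048, 0.999, 0.0]
ft_force: [-1.1, 0.1, 1.8]
opening: 0.151
grasp_force: 59.6
time: 15.92
tool_pos: [0.4465, 0.2529, 0.0285]
ee_rot: [-0.0, -0.048, 0.999, -0.0]
ft_force: [-0.1, 0.1, -1.3]
opening: 0.701
grasp_force: 0.0
time: 16.33
tool_pos: [0.4464, 0.2529, 0.1505]
ee_rot: [-0.0, -0.048, 0.999, -0.0]
ft_force: [0.1, -0.5, -0.5]
opening: 0.705
grasp_force: 0.0
time: 16.75
tool_pos: [0.4337, 0.3859, 0.1701]
ee_rot: [0.001, -0.05, 0.999, 0.001]
ft_force: [-0.6, -0.6, 0.7]
opening: 0.696
grasp_force: 0.0
```

View pics/fin.png

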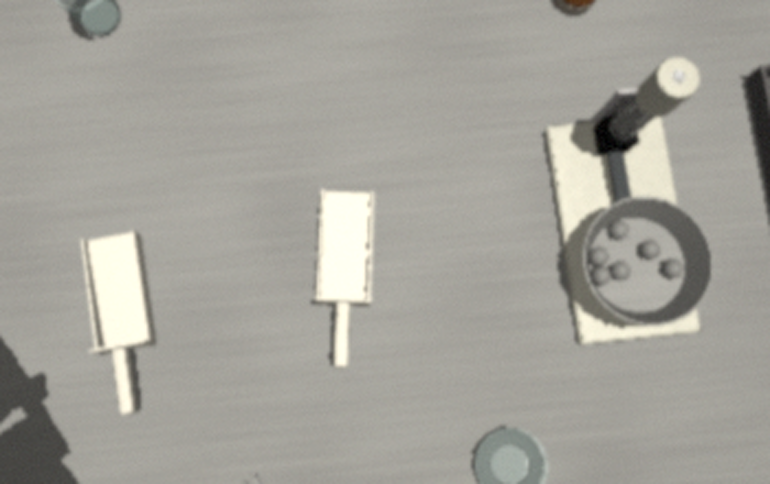

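The empty scoop stands upright at (120,310), the arm is clear of it, and all six balls are in the lowered pan at (635,260). I'm handing in.

```bash
python3 -c "
from station import arm
print(arm.hand_in())"
```

```text
the job is handed in; nothing more can be done
None
```

All six balls are in the pan, which has sunk under their weight, and the scoop is back upright on the bench with the arm clear; I handed the job in after about 17 s of robot time, with no verdict returned.

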